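# Cure the filled chip on the round plate with the hand lamp

## Robot

A 6-joint arm with a two-finger parallel gripper is mounted at the origin on the work surface. World frame = base frame: x ahead of the robot, y to its left, z up, the work surface at z = 0. Lengths are in m, angles in rad, forces in N, time in s.
With the tool pointing down it reaches from about 0.3 to 0.875 m from the base axis. Payload 6.4 kg.
Tool frame: the origin (TCP) lies at the very end of the fingers, on their centre line; the grasp point (between the pads) lies 19 mm behind it; z points along the fingers, y is the line along which they close (so a half turn about z gives the same grasp; the last joint's range is limited). The gripper opens to 85 mm and grips with 20 to 120 N. Pads are 22 mm wide; open, the fingers measure 114 mm over their backs; the gripper's body (76 mm by 85 mm) begins 54 mm behind the grasp point. The pads swing forward as they close: fully open they stand 13 mm farther back than shut.
Start: joints at [1.078, 0.181, 1.607, -0, 1.354, -0.206], TCP at [0.163, 0.552, 0.231] pointing down, gripper open.
Joint ranges: [-2.99, 2.99], [-0.89, 2.07], [0.3, 2.58], [-1.14, 4.28], [0, 2.63], [-3.12, 3.12]. Speed limits (rad/s): [2.57, 2.57, 3.01, 3.14, 3.14, 3.14].

## Interface

Orientations are given as a unit quaternion [w, x, y, z].
In Python, from bench import telemetry, camera, ctrl, spotter gives the robot as it stands.
- The arm moves only by the tool send_rows, never from a script. Its argument "series" is a list of rows, each a list of 3 entries, a list of its own where there are three numbers: the turn, a rotation vector about the world's x, y, z in degrees, then the shift along the world's x, y, z in mm, then the closure, from -1 (fully open) to 1 (shut), so that 0 is half open. In form: [[[rx, ry, rz], [dx, dy, dz], gripper], ...]. A call has 1 to 10 rows; each row is the pose to reach, as a shift and turn from the pose commanded when the call began; what a row does not reach only later rows make up. A row lasts 1/8 s, in which the tool goes at most 62.5 mm and 10.7 degrees, less where a joint would pass 70% of its speed; a pose out of reach is approached as far as the arm can. A call with a gripper value outside its range is refused whole. The fingers move at their own pace and stop on an object; the grip force is fixed at half the most. Time passes only in rows, so rows that repeat a pose let the fingers close. It gives the time, the measured TCP pose, the force, the opening and the grip force at its end, in the units of the state.
- telemetry.get_obs(): the state, without advancing time (a new reading comes with each control period).
- camera(name): name is "scene" or "top" or "wrist"; returns a dict with "pixels" (384x512x3 uint8, red, green, blue), "camera_matrix" (3x3 intrinsics, pixels), "xyz" and "orientation" of the camera in the world. Camera axes: x right, y up, looking along -z (the intrinsics and any distortion apply to the point x, -y, -z); pixel columns grow to the right and rows downward; lengths in m; the calibration is good to about 2 mm. A picture is of the moment at which its call begins. There is no depth.
- ctrl.hand_in(): hands the job in; it is judged then, once.
Trained networks look in the newest picture that a camera, given by its name, has taken for a name from the list of things; names that differ only in an ending like _2 or _b are one class to them, and where a whole thing is asked for, a point or a joint stands for the part that bears it (a point fixed in the world has none). Each returns a list of dicts, best first, with "conf" (0 to 1); they miss things now and then, are a little off and sometimes report something else, mostly with a low value. They report only what shows in the picture. A call takes as long as a camera call. They do not tell look-alikes from the thing itself.
- spotter.boxes_of(thing, camera): "xyz" ([x, y, z] in m, in world coordinates, good to about 4 mm: the middle of the surface that is visible of it).
- spotter.landmark_of(thing, camera): "xyz" ([x, y, z] in m, in world coordinates, good to about 4 mm: a listed point, or the origin of a listed thing).
The state is a dict: "time_s": time; "q": joint angles; "dq": joint speeds; "joint_efforts": joint torques, N m; "eef_pos": TCP position; "eef_rot": TCP orientation; "wrist_force": force on the tool from outside, world axes, zero at the start; "torque": the same for the moment, N m; "opening": opening from 0.0 (shut) to 1.0 (fully open); "grasp_force": force on a finger pad.
Only numpy, scipy, OpenCV 4.12 (cv2) and the standard library are available. Lean on these libraries where they do the work, as an engineer would, in place of code of your own. Each camera call takes 0.05 s, during which the arm holds its last target. There are 200 camera calls.

## Task

Take the curing lamp out of its cradle and point it squarely at the middle of the brown patch of filler on the round plate, with the lens about 6 cm from the patch, and hold it still there for two seconds. Then lay the lamp back in its cradle as it lay before. Touch neither of the plates or their stands, and leave the other things where they are.

Things in the scene. Friction and masses are not known exactly. Their poses are not given: they have to be found in the camera images.
- lamp: Hand-held curing lamp lying level in its cradle: grey bar 145 mm long (80 mm behind to 65 mm ahead of the origin), 26 mm wide (along y: grip here), 30 mm high, with a flared black head 40 mm long, 42 mm across. About 0.25 kg. Origin on its long axis, midway between the saddles, near its balance point: grip there from above. x along the beam, out of the head; z up as it lies.
- lamp_lens (a point): Centre of the lens at the lamp's head end, 105 mm from the lamp's origin along its x; same axes as the lamp, the beam leaves along +x.
- cradle: Low fixed aluminium cradle: base 120 x 75 x 10 mm, two open saddles 8 mm thick, 40 mm either side of centre along x, 34 mm wide inside, flared tops 78 mm high. Origin: centre of its underside; x along the lamp, z up. The lamp lies with its origin 60 mm straight above this origin, axes parallel to the cradle's; the bar is free for 72 mm between the saddles.
- round_stand: Fixed wooden stand, 130 x 110 mm, that holds the ROUND white plate, 150 mm in diameter, leaning back: its face looks 30 degrees above the level, with the fill on it. Plate and stand reach 160 mm high. Origin at the underside; the face looks to the stand's -x, z is up.
- round_fill (a point): Centre of the ochre-brown round patch of filler, 36 mm in diameter, on the face of the round plate, off the plate's centre (22 mm up the face and 20 mm along y). z points straight out of the face (30 degrees above the level), x up the face, y level along it.
- square_stand: The same stand with a SQUARE white plate, 144 mm, which also has a patch of filler, not to be treated or touched. It may stand in either place, nearer or farther than the round one. Origin and axes as for the other stand.
- spatula: Bystander, leave alone: a palette knife 170 mm long lying on a thin green glass slab. Origin at the underside, z up.
- pot: Bystander, leave alone: a terracotta pot, 70 mm wide and 75 mm high, with a stick in it reaching 115 mm. Origin at the underside.
- jar: Bystander, leave alone: a lidded glass jar, 64 mm wide, 85 mm high. Origin at the underside.
- vial: Bystander, leave alone: an amber bottle, 42 mm wide, 85 mm high. Origin at the underside.
- block: Bystander, leave alone: a wooden block 100 x 50 x 60 mm high. Origin at the underside.
- brush: Bystander, leave alone: a brush 170 mm long lying on the table. Origin at the underside, z up.
- mug: Bystander, leave alone: a white mug, 80 mm wide, 85 mm high. Origin at the underside.
Things that resemble listed ones, but are neither listed nor needed, are in the scene too. Of the things that look like the lamp, the smaller one is meant.

How it is judged:
By the outcome, as a careful person would: the job done as asked, in the order asked, and still so for the second after the job is handed in, with the robot touching nothing.
It also fails if it takes over 51 s, if anything falls off the work surface, if the arm or the gripper's body presses on something with over 40 N, if the wrist force passes 120 N, or if a joint passes its speed limit or range.

## Working session

There is one attempt and no reset: what is moved stays moved. The work goes in short steps, Python scripts to look and compute and a tool call to move; the robot and the scene stay as the last step left them, time stands still between calls to the robot, and variables do not carry over. Pictures are saved under pics/ and viewed, at most 10 in all, crops included, and the job is handed in when it is done.

Besides the shell and the picture viewer there is one more tool, called after ">>>" as a command line: name --argument value ..., lists and objects as JSON in quotes. send_rows: Moves the arm, as the interface text tells. Its arguments: {"type":"object","properties":{"series":{"type":"array","items":{"type":"array"}}},"required":["series"]}

```bash
mkdir -p pics; ls; cat > h.py <<'E'
import numpy as np, cv2
from bench import telemetry, camera, ctrl, spotter
from scipy.spatial.transform import Rotation as R
def Rq(q): return R.from_quat([q[1],q[2],q[3],q[0]]).as_matrix()
def proj(c,p):
    v=Rq(c["orientation"]).T@(np.array(p)-c["xyz"]); u=c["camera_matrix"]@np.array([v[0],-v[1],-v[2]]); return u[:2]/u[2]
def save(c,n): cv2.imwrite(f"pics/{n}.png",c["pixels"][:,:,::-1])
E
python3 - <<'E'
from h import *
s=telemetry.get_obs(); print(s["time_s"],s["eef_pos"],s["eef_rot"],s["opening"])
for n in ["scene","top"]:
    c=camera(n); save(c,n+"0"); print(n,np.round(c["xyz"],3),np.round(c["orientation"],3))
    for t in ["lamp","lamp_lens","cradle","round_stand","round_fill","square_stand"]+(["spatula","pot","jar","vial","block","brush","mug"] if n=="top" else []):
        for d in spotter.landmark_of(t,n): print(n,t,round(d["conf"],2),np.round(d["xyz"],3),np.round(proj(c,d["xyz"])))
E
```

```text
pics
0.0 [0.16238959 0.55102095 0.23038522] [-2.90155674e-04  1.42897037e-01  9.89737177e-01 -8.20860602e-04] 1.00200403795534
scene [ 0.919 -0.528  0.807] [0.868 0.316 0.131 0.359]
scene lamp 0.84 [ 0.526 -0.271  0.064] [209. 251.]
scene lamp 0.82 [ 0.228 -0.355  0.023] [110. 209.]
scene lamp_lens 0.87 [ 0.284 -0.232  0.028] [161. 194.]
scene lamp_lens 0.59 [ 0.582 -0.181  0.057] [254. 243.]
scene lamp_lens 0.42 [ 0.613  0.261 -0.004] [367. 171.]
scene cradle 0.87 [ 0.528 -0.271 -0.   ] [211. 266.]
scene round_stand 0.74 [ 0.707 -0.234  0.   ] [277. 306.]
scene round_stand 0.66 [0.614 0.258 0.001] [367. 170.]
scene round_fill 0.95 [0.596 0.276 0.112] [375. 136.]
scene square_stand 0.79 [0.406 0.258 0.002] [312. 137.]
top [ 0.429 -0.08   1.29 ] [-0.7   -0.026  0.024  0.714]
top lamp 0.64 [ 0.524 -0.275  0.057] [317. 188.]
top lamp 0.63 [ 0.227 -0.355  0.022] [345. 287.]
top lamp_lens 0.86 [ 0.578 -0.182  0.059] [285. 170.]
top lamp_lens 0.63 [ 0.284 -0.231  0.029] [303. 269.]
top lamp_lens 0.28 [0.405 0.255 0.   ] [142. 231.]
top cradle 0.72 [ 0.528 -0.272 -0.001] [313. 188.]
top round_stand 0.9 [ 0.618  0.256 -0.   ] [141. 162.]
top round_fill 0.9 [0.602 0.274 0.111] [125. 162.]
top square_stand 0.79 [0.406 0.256 0.003] [141. 231.]
top square_stand 0.52 [ 0.708 -0.05   0.003] [240. 131.]
top square_stand 0.44 [ 0.711 -0.235 -0.   ] [299. 130.]
top spatula 0.93 [0.535 0.016 0.009] [219. 187.]
top pot 0.84 [ 0.377  0.022 -0.   ] [218. 239.]
top pot 0.2 [ 0.444 -0.491 -0.004] [385. 214.]
top jar 0.95 [ 0.711 -0.049  0.001] [239. 131.]
top vial 0.66 [0.751 0.083 0.004] [197. 119.]
top block 0.57 [ 0.374 -0.129  0.002] [267. 239.]
top brush 0.68 [ 0.71  -0.238  0.001] [300. 130.]
top mug 0.65 [ 0.444 -0.492 -0.002] [385. 214.]
```

View pics/scene0.png

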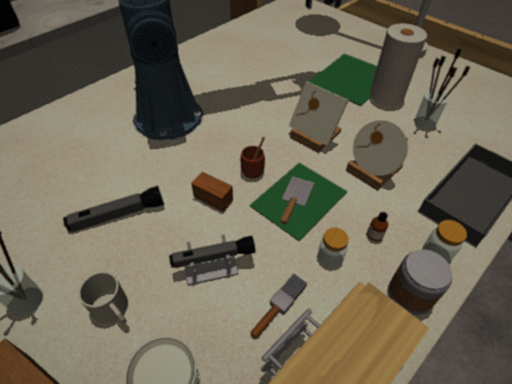

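View pics/top0.png

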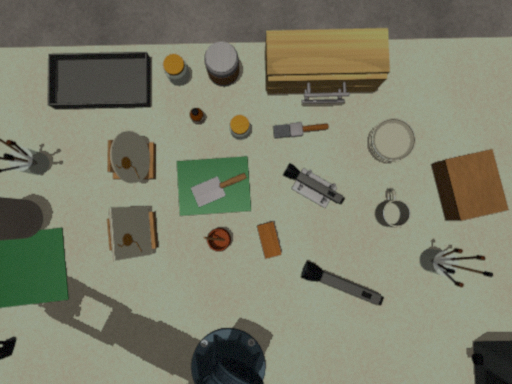

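The lamps are the small one in the cradle, at scene (209,251) and top (317,188), and the larger one on the table, at scene (110,209) and top (345,287). The smaller one in the cradle is meant. The round plate is at scene (378,150) and top (131,158). The square one, at top (132,232), is not to be treated. I'll check this in a close crop and refine both yaws.

```bash
python3 - <<'E'
from h import *
c=camera("top"); s=camera("scene"); print(c.keys(), c["camera_matrix"].round(1).tolist())
P=c["pixels"];Q=s["pixels"]
a=cv2.resize(P[120:195,90:170],(400,375),interpolation=cv2.INTER_CUBIC)
b=cv2.resize(P[150:225,270:350],(400,375),interpolation=cv2.INTER_CUBIC)
e=cv2.resize(Q[110:192,340:415],(200,219),interpolation=cv2.INTER_CUBIC); e=cv2.resize(Q[115:190,335:415],(400,220*375//220),interpolation=cv2.INTER_CUBIC)
im=np.hstack([a,b]);im=np.clip(im.astype(float)*1.3,0,255).astype(np.uint8)
cv2.imwrite("pics/crop1.png",im[:,:,::-1])
for n in ("top","scene"):
  camera(n)
  for t in ["lamp","lamp_lens","cradle","round_stand","round_fill"]:
    print(n,t,[(round(d["conf"],2),np.round(d["xyz"],4).tolist()) for d in spotter.landmark_of(t,n)][:2])
E
```

```text
dict_keys(['pixels', 'camera_matrix', 'xyz', 'orientation']) [[420.0, 0.0, 249.8], [0.0, 420.0, 192.1], [0.0, 0.0, 1.0]]
top lamp [(0.86, [0.5274, -0.2721, 0.0595]), (0.79, [0.2273, -0.3526, 0.0201])]
top lamp_lens [(0.76, [0.5791, -0.1822, 0.0611]), (0.74, [0.2865, -0.2346, 0.0281])]
top cradle [(0.95, [0.5269, -0.2736, 0.0009]), (0.61, [0.7508, 0.0773, 0.003])]
top round_stand [(0.57, [0.6196, 0.2554, -0.0009]), (0.2, [0.5282, -0.2713, 0.0015])]
top round_fill [(0.25, [0.3785, 0.0229, -0.0008])]
scene lamp [(0.87, [0.5268, -0.2713, 0.0637]), (0.69, [0.2298, -0.355, 0.0265])]
scene lamp_lens [(0.9, [0.2855, -0.2303, 0.0278]), (0.75, [0.5776, -0.1845, 0.0587])]
scene cradle [(0.95, [0.5266, -0.2723, -0.0024]), (0.41, [0.4061, 0.2588, -0.0019])]
scene round_stand [(0.7, [0.6146, 0.2613, 0.0009])]
scene round_fill [(0.95, [0.5944, 0.2746, 0.1138])]
```

View pics/crop1.png

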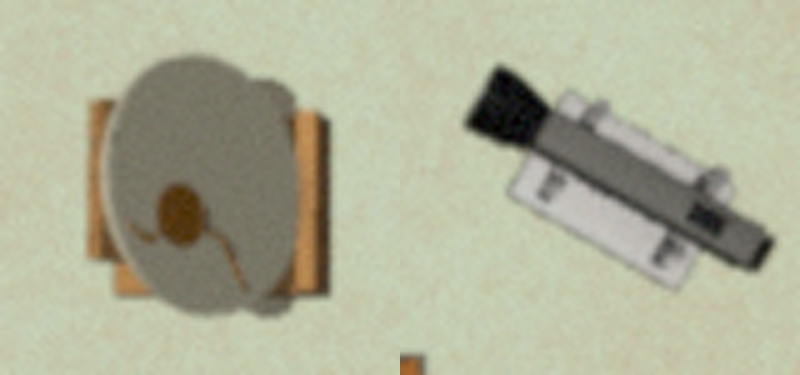

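The left crop shows the round plate with the patch at crop (180,215). The right crop shows the small lamp in its cradle, head to the upper left. Next I take the yaws from these edges.

```bash
cat >> h.py <<'E'
def ray(c,uv,z):
    d=np.linalg.inv(c["camera_matrix"])@[uv[0],uv[1],1]; d=Rq(c["orientation"])@[d[0],-d[1],-d[2]]
    return c["xyz"]+d*(z-c["xyz"][2])/d[2]
E
python3 - <<'E'
from h import *
c=camera("top")
def seg(p,q,ox,oy,z,n):
    f=lambda a:ray(c,((a[0]+.5)/5-.5+ox,(a[1]+.5)/5-.5+oy),z)
    A,B=f(p),f(q);d=B-A;print(n,A.round(4),B.round(4),np.degrees(np.arctan2(d[1],d[0])).round(1),np.linalg.norm(d).round(4))
seg((675,290-0),(510,195),270-80,150,.01,"cradle long")
seg((730,195),(565,92),270-80,150,.01,"cradle long2")
seg((750,268),(537,148),270-80,150,.075,"bar lower")
seg((768,235),(550,112),270-80,150,.075,"bar upper")
seg((327,293),(327,115),90,120,.02,"rail")
seg((298,293),(300,110),90,120,.02,"rail in")
seg((90,258),(92,102),90,120,.02,"back rail")
# fit plate normal: sub-pixel contour of plate brightness is later from wrist
# triangulate the fill from colour in both cams
res=[]
for n,g in (("top",(125,162)),("scene",(375,136))):
    k=camera(n);h=cv2.cvtColor(k["pixels"],cv2.COLOR_RGB2HSV).astype(int)
    y,x=np.mgrid[:384,:512]; m=(np.hypot(x-g[0],y-g[1])<9)&(h[...,1]>110)&((h[...,0]<30))
    uv=(x[m].mean(),y[m].mean());print(n,uv,m.sum());
    p=ray(k,uv,0.);d=(p-k["xyz"]);res.append((k["xyz"],d/np.linalg.norm(d)))
A=sum(np.eye(3)-np.outer(d,d) for o,d in res);b=sum((np.eye(3)-np.outer(d,d))@o for o,d in res)
print("fill",np.linalg.solve(A,b).round(4))
E
```

```text
cradle long [ 0.4663 -0.3046  0.01  ] [ 0.5263 -0.2057  0.01  ] 58.7 0.1157
cradle long2 [ 0.5236 -0.34    0.01  ] [ 0.589  -0.2411  0.01  ] 56.6 0.1186
bar lower [ 0.4762 -0.337   0.075 ] [ 0.5484 -0.2157  0.075 ] 59.2 0.1411
bar upper [ 0.4951 -0.348   0.075 ] [ 0.5693 -0.2238  0.075 ] 59.2 0.1447
rail [0.5656 0.2097 0.02  ] [0.675  0.2092 0.02  ] -0.2 0.1094
rail in [0.5659 0.2273 0.02  ] [0.6784 0.2257 0.02  ] -0.8 0.1125
back rail [0.5899 0.354  0.02  ] [0.686  0.3532 0.02  ] -0.5 0.0961
top (np.float64(125.75824175824175), np.float64(162.72527472527472)) 91
scene (np.float64(376.234375), np.float64(137.03125)) 128
fill [0.6016 0.2712 0.1135]
```

>>> send_rows --series '[[[0,0,-5],[10,-20,40],-1],[[0,0,-15],[34,-75,80],-1],[[0,0,-25],[58,-130,80],-1],[[0,0,-35],[82,-185,80],-1],[[0,0,-45],[106,-240,80],-1],[[0,0,-55],[130,-295,80],-1],[[0,0,-65],[154,-350,80],-1],[[0,0,-75],[178,-405,80],-1],[[0,0,-85],[202,-460,80],-1],[[0,0,-95],[226,-515,80],-1]]'

```text
time_s: 3.15
eef_pos: [0.3892, 0.0345, 0.3118]
eef_rot: [0.001, 0.828, 0.561, 0.001]
wrist_force: [0.7, 0.8, 0.2]
opening: 1.001
grasp_force: 0.0
```

>>> send_rows --series '[[[0,0,-9.4],[24,-55,0],-1],[[0,0,-9.4],[48,-110,0],-1],[[0,0,-9.4],[72,-165,0],-1],[[0,0,-9.4],[96,-220,0],-1],[[0,0,-9.4],[120,-270,-30],-1],[[0,0,-9.4],[137,-309,-60],-1],[[0,0,-9.4],[137,-309,-90],-1],[[0,0,-9.4],[137,-309,-100],-1],[[0,0,-9.4],[137,-309,-100],-1]]'

```text
time_s: 4.28
eef_pos: [0.5255, -0.2719, 0.2112]
eef_rot: [-0.0, 0.87, 0.494, -0.0]
wrist_force: [0.3, 0.4, 0.5]
opening: 1.002
grasp_force: 0.0
```

```bash
python3 - <<'E'
from h import *
s=telemetry.get_obs(); print(s["time_s"],s["eef_pos"],np.round(Rq(s["eef_rot"]),3).tolist(),s["q"])
c=camera("wrist"); save(c,"wrist1"); print(c["xyz"],proj(c,[.5265,-.272,.06]))
for t in ["lamp","lamp_lens","cradle"]: print(t,[(round(d["conf"],2),np.round(d["xyz"],4).tolist(),proj(c,d["xyz"]).round()) for d in spotter.landmark_of(t,"wrist")][:2])
E
```

```text
4.275 [ 0.52545405 -0.27193897  0.21118473] [[0.512, 0.859, -0.001], [0.859, -0.512, 0.001], [0.0, -0.001, -1.0]] [-6.78044636e-01  2.35927382e-01  1.58328796e+00  5.18117279e-05
  1.32334136e+00 -1.40380929e-01]
[ 0.56734435 -0.20171215  0.35404361] [257.83230611 175.86888987]
lamp [(0.61, [0.5289, -0.2705, 0.0587], array([259., 173.]))]
lamp_lens [(0.98, [0.5782, -0.1809, 0.0618], array([256.,  62.]))]
cradle []
```

View pics/wrist1.png

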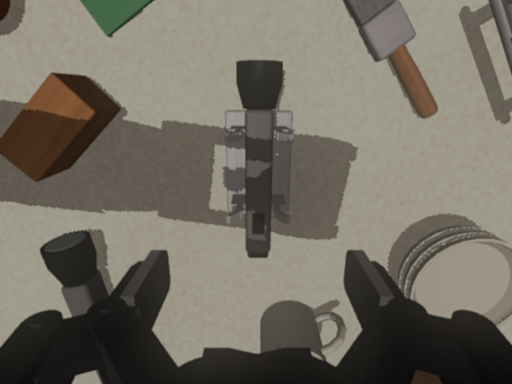

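The small lamp stands upright in the picture at about column 259, under the tool, with its head at (259,80) and the saddles at rows 128 and 213. It lines up to within about 1 mm, so I descend.

>>> send_rows --series '[[[0,0,0],[1,0,-50],-1],[[0,0,0],[1,0,-90],-1],[[0,0,0],[1,0,-125],-1],[[0,0,0],[1,0,-150],-1],[[0,0,0],[1,0,-165],-1],[[0,0,0],[1,0,-171],-1],[[0,0,0],[1,0,-171],-1],[[0,0,0],[1,0,-171],1],[[0,0,0],[1,0,-171],1],[[0,0,0],[1,0,-171],1]]'

```text
time_s: 5.72
eef_pos: [0.5269, -0.2726, 0.0408]
eef_rot: [0.0, 0.87, 0.494, 0.0]
wrist_force: [-0.3, -0.2, -0.4]
opening: 0.38
grasp_force: 0.0
```

>>> send_rows --series '[[[0,0,0],[0,0,0],1],[[0,0,0],[0,0,0],1],[[0,0,0],[0,0,0],1],[[0,0,0],[0,0,0],1]]'

```text
time_s: 6.22
eef_pos: [0.5269, -0.2727, 0.0408]
eef_rot: [0.0, 0.87, 0.494, 0.0]
wrist_force: [-1.4, 0.7, 5.8]
opening: 0.297
grasp_force: 59.8
```

>>> send_rows --series '[[[0,0,0],[0,0,5],1],[[0,0,0],[0,0,15],1],[[0,0,0],[0,0,30],1],[[0,0,0],[0,0,50],1],[[0,0,0],[0,0,75],1],[[0,0,0],[0,0,105],1],[[0,0,0],[0,0,135],1],[[0,0,0],[0,0,160],1],[[0,0,0],[0,0,170],1],[[0,0,0],[0,0,170],1]]'

```text
time_s: 7.48
eef_pos: [0.5269, -0.2727, 0.2114]
eef_rot: [0.001, 0.87, 0.494, 0.0]
wrist_force: [-0.4, -0.4, -4.1]
opening: 0.297
grasp_force: 59.1
```

```bash
python3 - <<'E'
from h import *
s=telemetry.get_obs(); print(s["time_s"],s["eef_pos"],s["wrist_force"],s["torque"])
T=Rq(s["eef_rot"]); g=np.array(s["eef_pos"])
for n in ("top","scene","wrist"):
  c=camera(n)
  for t in ["lamp","lamp_lens"]:
    for d in spotter.landmark_of(t,n)[:2]: print(n,t,round(d["conf"],2),np.round(d["xyz"],4),"tool",np.round(T.T@(np.array(d["xyz"])-g),4))
P=camera("wrist")["pixels"];cv2.imwrite("pics/w2.png",P[:,:,::-1])
E
```

```text
7.475 [ 0.5269338  -0.27268511  0.21135447] [-0.43077782 -0.42156399 -4.05492557] [-0.02230763  0.00910282 -0.06074388]
top lamp 0.59 [ 0.2274 -0.3548  0.0235] tool [-0.224  -0.2155  0.1875]
top lamp_lens 0.93 [ 0.581  -0.1826  0.2289] tool [ 0.1051  0.0003 -0.0176]
scene lamp 0.77 [ 0.2264 -0.3569  0.0202] tool [-0.2263 -0.2153  0.1908]
scene lamp 0.75 [ 0.526  -0.2689  0.2311] tool [ 0.0028 -0.0027 -0.0198]
scene lamp_lens 0.82 [ 0.583  -0.1811  0.2293] tool [ 0.1074  0.0012 -0.018 ]
scene lamp_lens 0.77 [ 0.284  -0.229   0.0288] tool [-0.0869 -0.2313  0.1822]
wrist lamp 0.86 [ 0.2294 -0.3566  0.0231] tool [-0.2245 -0.2128  0.1879]
wrist lamp 0.75 [ 0.5275 -0.2693  0.2271] tool [ 0.0032 -0.0012 -0.0157]
wrist lamp_lens 0.87 [ 0.2833 -0.2273  0.0256] tool [-0.0858 -0.2328  0.1853]
wrist lamp_lens 0.71 [ 0.5804 -0.1784  0.23  ] tool [ 0.1084 -0.0024 -0.0187]
```

View pics/w2.png

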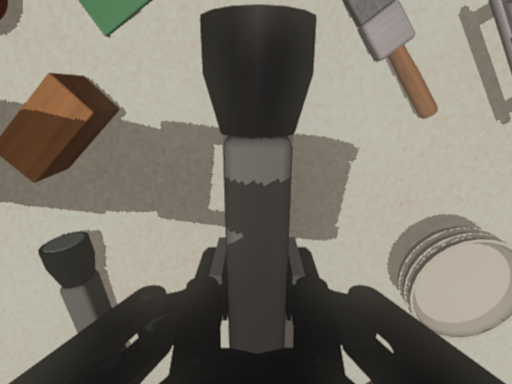

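The lamp is held straight at column 258, with the lens at tool (106, 0, -18.5) mm. I now carry it over and turn it.

>>> send_rows --series '[[[0,0,2],[4,20,10],1],[[0,0,6],[12,60,30],1],[[0,0,10],[22,105,30],1],[[0,0,14],[32,150,30],1],[[0,0,18],[42,195,30],1],[[0,0,22],[52,240,30],1],[[0,0,26],[62,280,30],1],[[0,0,29],[68,310,30],1],[[0,0,30.3],[71,324,30],1],[[0,0,30.3],[71,324,30],1]]'

```text
time_s: 9.22
eef_pos: [0.5976, 0.0524, 0.2406]
eef_rot: [0.0, 0.71, 0.704, -0.0]
wrist_force: [0.1, -0.9, -3.6]
opening: 0.297
grasp_force: 59.2
```

>>> send_rows --series '[[[-3,0,0],[0,0,-2],1],[[-8,0.1,0],[0,0,-6],1],[[-14,0.1,0],[0,0,-10],1],[[-20,0.2,0],[0,0,-14],1],[[-25,0.2,0],[0,0,-18],1],[[-29,0.2,0],[0,0,-21],1],[[-30,0.2,0],[0,0,-21],1],[[-30,0.2,0],[0,0,-21],1]]'

```text
time_s: 10.22
eef_pos: [0.5977, 0.0509, 0.2194]
eef_rot: [0.182, 0.687, 0.68, -0.183]
wrist_force: [0.8, -0.4, -2.5]
opening: 0.293
grasp_force: 59.2
```

```bash
cat > m.py <<'E'
from h import *
import sys
s=telemetry.get_obs(); print(s["time_s"],np.round(s["eef_pos"],4),s["wrist_force"],np.round(s["q"],2))
T=Rq(s["eef_rot"]); g=np.array(s["eef_pos"]); print(T.round(4).tolist())
for n in ("top","scene","wrist"):
  c=camera(n); save(c,sys.argv[1]+n)
  for t in ["lamp_lens","lamp","round_fill","round_stand"]:
    for d in spotter.landmark_of(t,n)[:2]: print(n,t,round(d["conf"],2),np.round(d["xyz"],4),"tool",np.round(T.T@(np.array(d["xyz"])-g),4), proj(c,d["xyz"]).round())
E
python3 m.py a
```

```text
10.225 [0.5977 0.0509 0.2194] [ 0.84678112 -0.4333691  -2.49466181] [ 0.15  0.36  1.5  -0.52  1.4   0.28]
[[0.0092, 0.9999, -0.0038], [0.8664, -0.0099, -0.4992], [-0.4992, 0.0013, -0.8665]]
top lamp_lens 0.87 [ 0.2858 -0.2318  0.0277] tool [-0.1522 -0.3094  0.3084] [303. 269.]
top lamp 0.96 [ 0.2291 -0.3531  0.0239] tool [-0.2559 -0.3649  0.3725] [344. 287.]
top lamp 0.84 [0.6012 0.0588 0.2377] tool [-0.0023  0.0034 -0.0198] [195. 154.]
top round_stand 0.69 [ 0.6198  0.2573 -0.0022] tool [0.2896 0.0197 0.0889] [141. 162.]
top round_stand 0.43 [0.5971 0.0596 0.2339] tool [ 0.0002 -0.0007 -0.0169] [195. 156.]
scene lamp_lens 0.86 [0.5999 0.1535 0.1833] tool [ 0.1069  0.0011 -0.02  ] [356. 138.]
scene lamp_lens 0.66 [ 0.2867 -0.2304  0.0286] tool [-0.1514 -0.3085  0.3069] [162. 194.]
scene lamp 0.81 [ 0.2282 -0.3517  0.0219] tool [-0.2537 -0.3658  0.3735] [111. 209.]
scene lamp 0.7 [0.5964 0.0605 0.2382] tool [-0.0011 -0.0014 -0.0211] [335. 138.]
scene round_fill 0.94 [0.5996 0.2752 0.1117] tool [ 0.2481 -0.0005 -0.0187] [376. 137.]
scene round_stand 0.69 [ 6.147e-01  2.618e-01 -3.000e-04] tool [0.2925 0.0146 0.085 ] [368. 170.]
scene round_stand 0.45 [ 0.4429 -0.4969  0.0027] tool [-0.3679 -0.1497  0.4618] [109. 305.]
wrist lamp_lens 0.74 [0.5956 0.1526 0.1829] tool [ 0.1063 -0.0032 -0.0191] [248.  19.]
wrist lamp_lens 0.74 [ 4.438e-01 -4.937e-01  3.000e-04] tool [-0.3639 -0.1488  0.4623] [193. 290.]
wrist lamp 0.83 [ 0.2314 -0.3546  0.0222] tool [-0.2563 -0.3626  0.3747] [ 71. 271.]
wrist lamp 0.65 [0.5994 0.0632 0.2375] tool [ 0.0016  0.0016 -0.0218] [259. 274.]
wrist round_stand 0.29 [0.5989 0.1527 0.1833] tool [ 1.062e-01  1.000e-04 -1.960e-02] [257.  19.]
```

View pics/awrist.png

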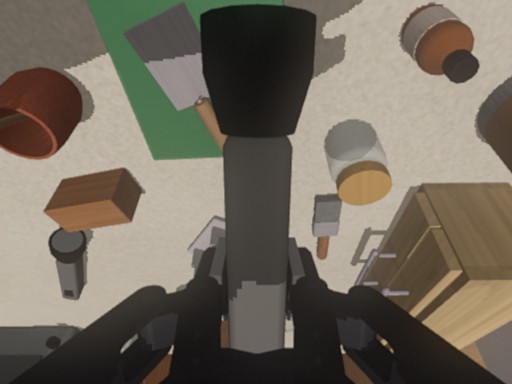

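The wrist view shows the lamp tilted and clear of everything; the plate is out of its view. The fill sits on the beam axis to within about 1 mm, so I go forward 81 mm along the beam.

>>> send_rows --series '[[[0,0,0],[0,6,-3.5],1],[[0,0,0],[0,18,-10],1],[[0,0,0],[0,32,-18],1],[[0,0,0],[0,46,-26],1],[[0,0,0],[0,58,-33],1],[[0,0,0],[0,66,-38],1],[[0,0,0],[0,70,-40],1],[[0,0,0],[0,70,-40],1]]'

```text
time_s: 11.98
eef_pos: [0.5977, 0.1216, 0.1792]
eef_rot: [0.183, 0.686, 0.68, -0.183]
wrist_force: [1.0, -0.8, -3.1]
opening: 0.299
grasp_force: 59.2
```

```bash
python3 m.py b; python3 - <<'E'
import cv2,numpy as np
a=cv2.imread("pics/bscene.png")[90:200,300:420];b=cv2.imread("pics/btop.png")[110:210,90:210]
f=lambda i:cv2.resize(i,(400,367),interpolation=cv2.INTER_CUBIC)
cv2.imwrite("pics/b.png",np.clip(np.hstack([f(a),f(b)])*1.4,0,255).astype(np.uint8))
E
```

```text
11.975 [0.5977 0.1216 0.1792] [ 0.96124277 -0.81466213 -3.07254059] [ 0.26  0.46  1.45 -0.51  1.41  0.4 ]
[[0.0082, 1.0, -0.0033], [0.8659, -0.0088, -0.5002], [-0.5002, 0.0012, -0.8659]]
top lamp_lens 0.6 [ 0.2859 -0.2317  0.0297] tool [-0.2337 -0.3088  0.3072] [303. 269.]
top lamp 0.86 [0.5991 0.1297 0.1929] tool [ 0.0002  0.0014 -0.0159] [170. 158.]
top lamp 0.79 [ 0.2291 -0.354   0.0237] tool [-0.337  -0.3646  0.3738] [345. 287.]
top round_fill 0.68 [0.5996 0.2741 0.1138] tool [ 0.1648  0.0005 -0.0196] [125. 163.]
top round_stand 0.64 [0.617  0.258  0.0007] tool [0.2076 0.0179 0.0863] [141. 163.]
top round_stand 0.46 [ 0.4424 -0.4949 -0.0021] tool [-0.4444 -0.1501  0.4659] [386. 214.]
scene lamp_lens 0.77 [0.5995 0.2225 0.1415] tool [ 0.1063  0.0009 -0.0178] [368. 137.]
scene lamp_lens 0.65 [ 0.2851 -0.2323  0.0261] tool [-0.2324 -0.3096  0.3107] [161. 195.]
scene lamp 0.97 [ 0.2275 -0.3535  0.0235] tool [-0.3365 -0.3662  0.3737] [111. 209.]
scene lamp 0.74 [0.5975 0.131  0.1988] tool [-0.0016 -0.0002 -0.0216] [351. 137.]
scene round_fill 0.58 [0.5991 0.2748 0.1133] tool [ 0.1657 -0.     -0.0195] [376. 136.]
scene round_stand 0.96 [0.6145 0.2625 0.0011] tool [0.2113 0.0154 0.0837] [368. 170.]
wrist lamp_lens 0.97 [ 0.2844 -0.2297  0.0274] tool [-0.2308 -0.3104  0.3082] [ 77. 280.]
wrist lamp_lens 0.89 [0.5965 0.2202 0.1425] tool [ 0.1038 -0.0021 -0.0175] [250.  26.]
wrist lamp 0.98 [0.5968 0.1334 0.1961] tool [ 0.0018 -0.001  -0.0205] [254. 271.]
wrist lamp 0.98 [ 0.2323 -0.3564  0.0248] tool [-0.3396 -0.3614  0.374 ] [ 80. 307.]
```

View pics/b.png

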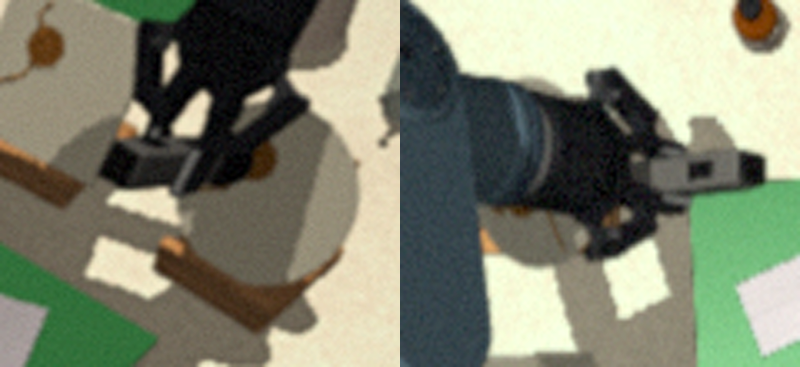

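The lens faces the round plate's patch, at crop (262,158). It is about 59 mm away and less than 1 mm off axis, and nothing touches. I hold here.

>>> send_rows --series '[[[0,0,0],[0,0,0],1],[[0,0,0],[0,0,0],1],[[0,0,0],[0,0,0],1],[[0,0,0],[0,0,0],1],[[0,0,0],[0,0,0],1],[[0,0,0],[0,0,0],1],[[0,0,0],[0,0,0],1],[[0,0,0],[0,0,0],1],[[0,0,0],[0,0,0],1],[[0,0,0],[0,0,0],1]]'

```text
time_s: 13.98
eef_pos: [0.5977, 0.1215, 0.1793]
eef_rot: [0.183, 0.686, 0.68, -0.183]
wrist_force: [-0.5, 0.8, -2.7]
opening: 0.296
grasp_force: 59.2
```

>>> send_rows --series '[[[0,0,0],[0,0,0],1],[[0,0,0],[0,0,0],1],[[0,0,0],[0,0,0],1],[[0,0,0],[0,0,0],1],[[0,0,0],[0,0,0],1],[[0,0,0],[0,0,0],1],[[0,0,0],[0,0,0],1],[[0,0,0],[0,0,0],1],[[0,0,0],[0,0,0],1],[[0,0,0],[0,0,0],1]]'

```text
time_s: 15.22
eef_pos: [0.5977, 0.1215, 0.1793]
eef_rot: [0.183, 0.686, 0.68, -0.183]
wrist_force: [0.0, 0.0, -3.3]
opening: 0.297
grasp_force: 59.2
```

>>> send_rows --series '[[[0,0,0],[0,-6,3.5],1],[[0,0,0],[0,-18,10],1],[[0,0,0],[0,-34,19],1],[[0,0,0],[0,-50,28],1],[[4,0,0],[0,-62,38],1],[[10,-0.1,0],[0,-70,48],1],[[17,-0.1,0],[0,-70,55],1],[[24,-0.2,0],[0,-70,61],1],[[29,-0.2,0],[0,-70,61],1],[[30,-0.2,0],[0,-70,61],1]]'

```text
time_s: 16.48
eef_pos: [0.5977, 0.0491, 0.2412]
eef_rot: [0.001, 0.711, 0.703, 0.0]
wrist_force: [0.2, -0.4, -3.3]
opening: 0.299
grasp_force: 59.1
```

>>> send_rows --series '[[[0,0,-2],[-4,-20,0],1],[[0,0,-6],[-12,-60,0],1],[[0,0,-10],[-22,-105,0],1],[[0,0,-14],[-32,-150,0],1],[[0,0,-18],[-42,-195,0],1],[[0,0,-22],[-52,-240,0],1],[[0,0,-26],[-62,-280,-10],1],[[0,0,-29],[-68,-310,-20],1],[[0,0,-30.3],[-71,-324,-30],1],[[0,0,-30.3],[-71,-324,-30],1]]'

```text
time_s: 17.73
eef_pos: [0.5257, -0.2724, 0.209]
eef_rot: [-0.001, 0.87, 0.493, -0.001]
wrist_force: [0.9, 0.4, -3.4]
opening: 0.3
grasp_force: 59.2
```

```bash
python3 m.py c | egrep -v "round"; python3 -c "
from h import *
c=camera('wrist')
for d in spotter.landmark_of('cradle','wrist'): print(d)"
```

```text
17.725 [ 0.5257 -0.2724  0.209 ] [ 0.93797854  0.36780962 -3.42458396] [-0.68  0.24  1.58 -0.    1.32 -0.14]
[[0.5132, 0.8583, -0.0023], [0.8583, -0.5132, 0.0013], [-0.0001, -0.0027, -1.0]]
top lamp_lens 0.77 [ 0.5784 -0.1845  0.2259] tool [ 1.025e-01  1.000e-04 -1.690e-02] [291. 162.]
top lamp 0.92 [ 0.5239 -0.2716  0.2258] tool [-0.0002 -0.002  -0.0168] [326. 182.]
top lamp 0.68 [ 0.2315 -0.3539  0.0228] tool [-0.2209 -0.2102  0.1868] [344. 286.]
scene lamp_lens 0.81 [ 0.2828 -0.2321  0.0283] tool [-0.09   -0.2287  0.1813] [161. 194.]
scene lamp_lens 0.72 [ 0.5786 -0.1808  0.2275] tool [ 0.1058 -0.0017 -0.0185] [253. 196.]
scene lamp 0.86 [ 0.2296 -0.3551  0.0207] tool [-0.2229 -0.2112  0.1889] [111. 210.]
scene lamp 0.79 [ 0.5249 -0.2698  0.2328] tool [ 0.0018 -0.0021 -0.0238] [201. 204.]
wrist lamp_lens 0.88 [ 0.2846 -0.2287  0.0261] tool [-0.0862 -0.2289  0.1835] [ 64. 239.]
wrist lamp_lens 0.69 [ 0.5769 -0.1786  0.2317] tool [ 0.1068 -0.0043 -0.0227] [243.  18.]
wrist lamp 0.87 [ 0.2309 -0.3527  0.0236] tool [-0.2202 -0.2113  0.186 ] [ 98. 328.]
wrist lamp 0.72 [ 0.5276 -0.2673  0.2254] tool [ 0.0054 -0.0011 -0.0164] [253. 260.]
{'xyz': [0.4397, -0.4904, 0.0011], 'conf': 0.19}
```

View pics/cwrist.png

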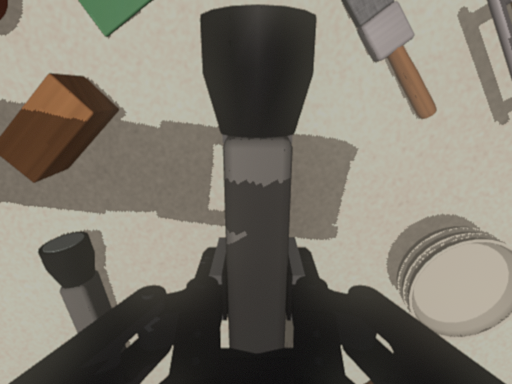

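The hand pose and the lamp in it are the same as at lift-off. I lower it back to exactly where it was.

>>> send_rows --series '[[[0,0,0],[0,0,-5],1],[[0,0,0],[0,0,-30],1],[[0,0,0],[0,0,-60],1],[[0,0,0],[0,0,-90],1],[[0,0,0],[0,0,-115],1],[[0,0,0],[0,0,-135],1],[[0,0,0],[0,0,-150],1],[[0,0,0],[0,0,-160],1],[[0,0,0],[0,0,-167],1],[[0,0,0],[0,0,-169.5],1]]'

```text
time_s: 19.82
eef_pos: [0.5267, -0.2726, 0.0408]
eef_rot: [0.0, 0.87, 0.494, 0.0]
wrist_force: [-1.9, 1.9, 13.5]
opening: 0.297
grasp_force: 61.6
```

>>> send_rows --series '[[[0,0,0],[0,0,-0.5],1],[[0,0,0],[0,0,-0.5],1],[[0,0,0],[0,0,-0.5],1]]'

```text
time_s: 20.2
eef_pos: [0.527, -0.2727, 0.0408]
eef_rot: [0.0, 0.87, 0.494, 0.0]
wrist_force: [0.6, -0.7, -1.5]
opening: 0.294
grasp_force: 59.5
```

>>> send_rows --series '[[[0,0,0],[0,0,0],0.2],[[0,0,0],[0,0,0],0.0],[[0,0,0],[0,0,0],-1],[[0,0,0],[0,0,0],-1],[[0,0,0],[0,0,0],-1],[[0,0,0],[0,0,0],-1],[[0,0,0],[0,0,0],-1]]'

```text
time_s: 21.08
eef_pos: [0.5266, -0.2725, 0.0403]
eef_rot: [-0.0, 0.87, 0.494, -0.0]
wrist_force: [0.7, -0.6, -0.9]
opening: 1.003
grasp_force: 0.0
```

>>> send_rows --series '[[[0,0,0],[0,0,10],-1],[[0,0,0],[0,0,30],-1],[[0,0,0],[0,0,60],-1],[[0,0,0],[0,0,100],-1],[[0,0,0],[0,0,140],-1],[[0,0,0],[0,0,165],-1],[[0,0,0],[0,0,171],-1],[[0,0,0],[0,0,171],-1]]'

```text
time_s: 22.08
eef_pos: [0.5266, -0.2724, 0.2117]
eef_rot: [0.0, 0.87, 0.494, 0.0]
wrist_force: [-0.4, 1.5, -0.7]
opening: 0.997
grasp_force: 0.0
```

```bash
python3 m.py d | egrep "lamp|^2"
```

```text
22.075 [ 0.5266 -0.2724  0.2117] [-0.43013061  1.45821768 -0.6739177 ] [-0.68  0.24  1.58 -0.    1.32 -0.14]
top lamp_lens 0.92 [ 0.5802 -0.1839  0.0575] tool [0.1035 0.0005 0.1542] [285. 169.]
top lamp_lens 0.73 [ 0.3774  0.0224 -0.0004] tool [ 0.1767 -0.2794  0.2119] [218. 239.]
top lamp 0.82 [ 0.2274 -0.3532  0.0265] tool [-0.2227 -0.2157  0.1851] [345. 288.]
top lamp 0.58 [ 0.5245 -0.2715  0.058 ] tool [-0.0003 -0.0024  0.1537] [316. 187.]
scene lamp_lens 0.94 [ 0.2857 -0.2303  0.0281] tool [-0.0873 -0.2286  0.1834] [162. 194.]
scene lamp_lens 0.72 [ 0.5811 -0.1797  0.0605] tool [ 0.1076 -0.0009  0.1512] [254. 242.]
scene lamp 0.64 [ 0.2253 -0.355   0.0241] tool [-0.2253 -0.2166  0.1875] [110. 209.]
wrist lamp_lens 0.9 [ 0.2793 -0.2277  0.0262] tool [-0.0883 -0.2355  0.1853] [ 60. 240.]
wrist lamp_lens 0.82 [ 0.581  -0.1794  0.0597] tool [ 0.1078 -0.0011  0.152 ] [256.  59.]
wrist lamp 0.76 [ 0.529  -0.2714  0.0581] tool [0.0021 0.0014 0.1536] [258. 174.]
```

View pics/dwrist.png

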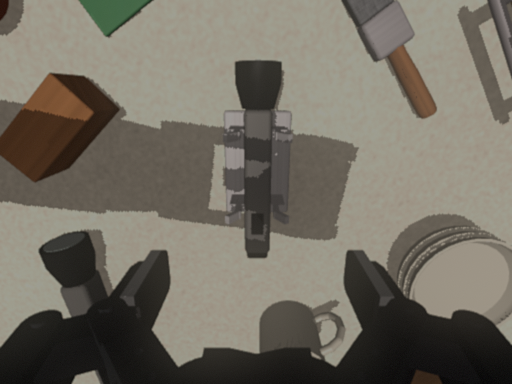

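The lamp lies in its saddles as it did before, at (258,60–257), and nothing else has moved.

```bash
python3 -c "
from bench import ctrl
print(ctrl.hand_in())"
```

```text
the job is handed in; nothing more can be done
None
```

The lamp was held still for over 2 seconds, square to the round plate's patch at about 6 cm, then laid back in its cradle as it lay before; nothing else was touched, and the job is handed in at about 22 s.

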